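Catch the drainer lid and lower it shut

ROBOT

A 7-joint arm with a two-finger parallel gripper is mounted at the origin on the work surface. World frame = base frame: x ahead of the robot, y to its left, z up, the work surface at z = 0. Lengths are in m, angles in rad, forces in N, time in s.
With the tool pointing down it reaches from about 0.425 to 0.925 m from the base axis. Payload 6.8 kg.
Tool frame: the origin (TCP) lies at the very end of the fingers, on their centre line; the grasp point (between the pads) lies 19 mm behind it (r.grip_depth is the distance from the TCP to the grasp point, in m); z points along the fingers, y is the direction in which the jaws open and shut (so a half turn about z gives the same grasp; the last joint's range is limited). The gripper opens to 85 mm and grips with 20 to 120 N. Pads are 22 mm wide; open, the fingers measure 114 mm over their backs; the gripper's body (76 mm by 85 mm) begins 54 mm behind the grasp point. The pads swing forward as they close: fully open they stand 13 mm farther back than shut.
Start: joints at [1.079, 0.477, 0.022, 1.555, -0.011, 1.109, -0.083], TCP at [0.253, -0.626, 0.231] pointing down, gripper open.
Joint ranges: [-2.96, 2.96], [-0.34, 2.1], [-1.41, 1.46], [0.24, 2.44], [-1.37, 4.51], [0.17, 1.92], [-2.96, 2.96]. Speed limits (rad/s): [2.39, 2.39, 3.14, 3.14, 3.14, 3.14, 3.14].

INTERFACE

Orientations are given as a rotation vector (axis times angle).
In Python, from bench import r, grab_frame gives the robot as it stands. The module is installed in compiled form; this text tells all that it offers.
- The arm moves only by the tool play_rows, never from a script. Its argument "increments" is a list of rows, each a list of 7 numbers: the shift along the tool's x, y, z in mm, then the turn, a rotation vector about the tool's x, y, z in rad, then the closure in counts, from 0 (fully open) to 255 (shut). In form: [[tx, ty, tz, rx, ry, rz, claw], ...]. A call has 1 to 5 rows; each row shifts and turns the pose as measured when the row begins, along the tool's axes as they then stand; what a row does not reach is not made up. A row lasts 1/10 s, in which the tool goes at most 50 mm and 8.59 degrees, less where a joint would pass 70% of its speed; a pose out of reach is approached as far as the arm can. A call is refused whole if a number of a shift passes 50 or a number of a turn 0.15, either way. A call with a gripper value outside its range is refused whole. The fingers move at their own pace and stop on an object; "force" is the grip in N (left out, the last holds). Time passes only in rows, so rows that do not move let the fingers close. It gives the time, the measured TCP pose, the force and the opening at its end, in the units of the state.
- r.get_obs(): the state, without advancing time (a new reading comes with each control period).
- grab_frame(name): name is "scene" or "side" or "wrist"; returns a dict with "color" (400x640x3 uint8, blue, green, red), "depth" (400x640 float32, m along the optical axis (not along the pixel's ray), 0 where there is no reading), "K" (3x3 intrinsics, pixels), "T" (4x4, takes a point from camera to world coordinates). Camera axes: x right, y up, looking along -z (the intrinsics and any distortion apply to the point x, -y, -z); pixel columns grow to the right and rows downward; lengths in m; the calibration is good to about 2 mm. The wrist camera is an equidistant fisheye: a pixel r from the principal point sees the ray r / f radians off the axis. A picture is of the moment at which its call begins.
- r.hand_in(): hands the job in, once; it reports no verdict.
The state is a dict: "clock": time; "joints": joint angles; "qvel": joint speeds; "tau": joint torques, N m; "tcp_pos": TCP position; "orientation": TCP orientation; "contact_force": force on the tool from outside, world axes, zero at the start; "moment": the same for the moment, N m; "grip_width": finger opening in m.
Only numpy, scipy, OpenCV 4.12 (cv2) and the standard library are available. Lean on these libraries where they do the work, as an engineer would, in place of code of your own. Each camera call takes 0.05 s, during which the arm holds its last target.

TASK

The grey lid of the black dish drainer stands open: tip it over from behind with a fingertip until it falls by itself, let go of it, catch it on the back of a finger well before it is shut, and lower it gently until it lies fully shut, without a bang. Only touch the lid lightly, never pinch it or press hard on it, and leave the two blue cups, the saucepan and the ladle balanced on the rim as they are.

Things in the scene. Friction and masses are not known exactly. Their poses are not given: they have to be found in the camera images.
- crate: black plastic slatted crate-style dish drainer, fixed to the plank, 240 mm (its x) by 330 mm (its y), rim 110 mm high. Origin: centre of its underside, z up. A mid bar at its y = -15 mm parts the open part (+y, with the cups, the ladle across its rim) from the part with a ceramic plate that the lid covers (-y)
- lid_hinge (a point): middle of the lid's hinge line, on the drainer's mid bar, 110 mm above the plank. The hinge line runs along the drainer's x
- lid (a joint): angle of the lid: 0 = fully shut (lying level on the rim), 1.57 = upright, stop at 2.0 (leaning back over the open part). Starts about upright. Hinge friction holds it from about 1.41 to 1.72; tipped below about 1.3 it surely falls by itself, slowly at first, braked by a stiff hinge: some 2.5 to 3.5 s from 1.3 to shut, reaching 0.7 to 1.0 rad/s (a bang)
- lid_edge (a point): middle of the lid's free edge, 185 mm from the hinge line, half-way through the lid's thickness. Upright, the edge is about 295 mm above the plank
- lid_panel (a point): middle of the lid's panel, half-way through its thickness and 92 mm from the hinge line: grey plastic plate, 236 mm along the hinge by 185 mm by 8 mm thick, about 0.4 kg. Shut, its axes are the drainer's: the panel runs to -y from the hinge, its underside at the rim's height, and its last 35 mm stand out past the end wall, with free space under them down to the plank
- cup_a_mid (a point): centre of a blue plastic cup, 72 mm across and 85 mm high, standing in the open part; leave it
- cup_b_mid (a point): centre of the other, equal blue cup in the open part; leave it
- saucepan_mid (a point): centre of the pot of an aluminium saucepan, 156 mm across and 75 mm high, with a 130 mm black handle, standing on the plank beyond the drainer's +y end; leave it
- ladle_mid (a point): point on the 14 mm wide handle of a steel ladle lying along the drainer's x across the rim of the open part, 340 mm handle, bowl hanging outside; leave it

How it is judged:
On the way, in this order (a step that is already met when the one before it is completed fails the run):
1. the lid has been tipped over and falls by itself, untouched (value of joint lid between 0.3 and 1.42 rad and velocity of joint lid below -0.04 rad/s and contact force between each of the arm, the fingers and lid below 0.05 N), for 0.1 s.
2. the falling lid has been caught by a finger, well before it is shut (value of joint lid between 0.2 and 1.3 rad and velocity of joint lid above -0.3 rad/s and contact force between the fingers and lid above 0.2 N), for 0.15 s.
At the end, for the whole second after the job is handed in: the lid lies fully shut (within 0.03 rad, about 5 mm at its edge) and still, and the cups, the saucepan and the ladle are within 20 mm of where they stood (value of joint lid below 0.03 rad and velocity of joint lid between -0.05 and 0.05 rad/s and distance of each of cup_a_mid, cup_b_mid, saucepan_mid, ladle_mid from where it was at the start of the episode below 0.02 m); the robot touches nothing.
It fails at once if the lid comes down fast (over 0.5 rad/s, 9 cm/s at its edge) through the last 45 to 11 mm: it is dropped, not lowered (value of joint lid between 0.06 and 0.24 rad and velocity of joint lid below -0.5 rad/s).
It fails at once if the lid is pinched or pressed with more than 35 N (contact force between any of the fingers, the arm and lid above 35 N).
It fails at once if a bystander is lifted, knocked or pushed more than 20 mm (distance of any of cup_a_mid, cup_b_mid, saucepan_mid, ladle_mid from where it was at the start of the episode above 0.02 m).
It also fails if it takes over 48 s, if anything falls off the work surface, if the arm or the gripper's body presses on something with over 40 N, if the wrist force passes 120 N, or if a joint passes its speed limit or range.

## Working session

There is one attempt and no reset: what is moved stays moved. The work goes in short steps, Python scripts to look and compute and a tool call to move; the robot and the scene stay as the last step left them, time stands still between calls to the robot, and variables do not carry over. Pictures are saved under pics/ and viewed, and the job is handed in when it is done.

Besides the shell and the picture viewer there is one more tool, called after "Request:" as name([rows], argument=value, ...), one row to a line, values as JSON. play_rows: Moves the arm, as the interface text tells. Its arguments: {"type":"object","properties":{"increments":{"type":"array","items":{"type":"array","items":{"type":"number"}}},"force":{"type":"number"}},"required":["increments"]}

```bash
mkdir -p pics
python3 - <<'E'
from bench import r, grab_frame
import cv2,numpy as np
o=r.get_obs();print(o)
for n in("scene","side","wrist"):
    f=grab_frame(n);cv2.imwrite(f"pics/{n}0.png",f["color"]);np.savez(f"{n}0.npz",**f);print(n,f["K"],f["T"])
E
```

```text
{'clock': 0.0, 'joints': array([ 1.07887336,  0.47778852,  0.02233409,  1.5564497 , -0.01149651,
        1.10929143, -0.08310114]), 'qvel': array([ 0.00036583,  0.00211608,  0.0005939 , -0.00057647,  0.00070235,
       -0.0004801 , -0.00187976]), 'tau': array([-9.73539718e-04, -5.96460772e+01,  1.60763741e+00, -2.81199574e+01,
        1.24432016e-02,  9.40080383e-03,  2.78248336e-05]), 'tcp_pos': array([ 0.25253422, -0.62534562,  0.23033411]), 'orientation': array([-3.08219633e+00, -5.98922478e-01,  7.47688060e-04]), 'contact_force': array([0.02667889, 0.46852336, 0.03223737]), 'moment': array([ 0.04494784, -0.02275296,  0.01132767]), 'grip_width': 0.08529540989232864}
scene [[409.94983908   0.         317.6365593 ]
 [  0.         409.94983908 199.61926862]
 [  0.           0.           1.        ]] [[-0.38650665 -0.59706837  0.7029381   1.2825506 ]
 [ 0.92206097 -0.26701359  0.28019157  0.39610296]
 [ 0.0204005   0.75644769  0.65373597  0.74028694]
 [ 0.          0.          0.          1.        ]]
side [[496.03401012   0.         318.4675156 ]
 [  0.         496.03401012 202.44581344]
 [  0.           0.           1.        ]] [[-0.85404339  0.26791286 -0.44590649  0.12870184]
 [-0.51976752 -0.40446215  0.75249724  0.86779785]
 [ 0.02125139  0.874433    0.48468063  0.58884924]
 [ 0.          0.          0.          1.        ]]
wrist [[309.70691629   0.         321.46790731]
 [  0.         309.70691629 203.83563223]
 [  0.           0.           1.        ]] [[ 0.37413129  0.8863438   0.27280111  0.3225466 ]
 [-0.92737515  0.35791014  0.10897548 -0.59747162]
 [-0.00104854 -0.29376011  0.9558786   0.37344322]
 [ 0.          0.          0.          1.        ]]
```

View pics/scene0.png

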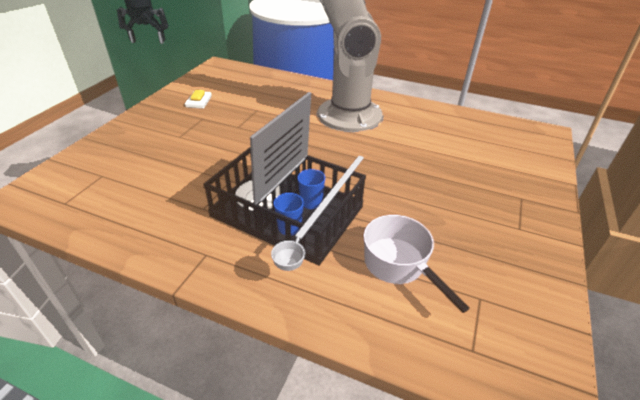

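View pics/side0.png

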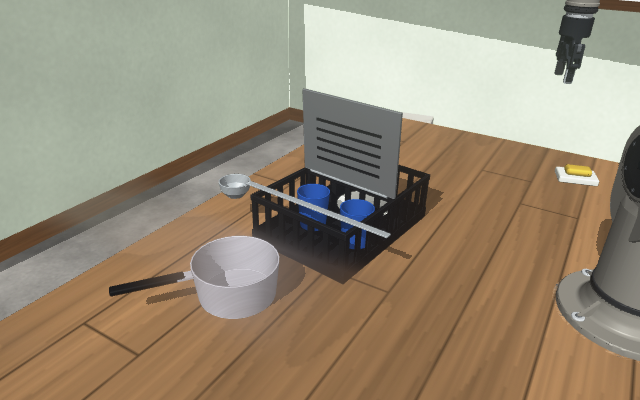

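View pics/wrist0.png

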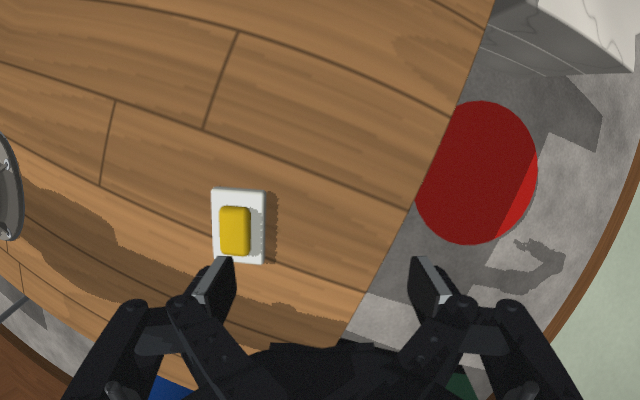

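The scene view shows the lid upright, with corners at about (253,133), (310,97), (308,160) and (256,196). The cups are at (289,210) and (311,185), with the ladle across the rim and the saucepan to the right. The side view shows the lid's back, with corners at about (304,92), (401,112), (397,195) and (305,168). I'll measure the points next.

```bash
cat > h.py <<'E'
import numpy as np,cv2
def cloud(f):
    K=f["K"];T=f["T"];d=f["depth"];v,u=np.mgrid[:400,:640]
    x=(u-K[0,2])/K[0,0]*d;y=-(v-K[1,2])/K[1,1]*d
    P=np.stack([x,y,-d],-1)@T[:3,:3].T+T[:3,3];P[d<=0]=np.nan
    return P
E
python3 - <<'E'
import numpy as np,cv2
from h import *
for n,cs in (("scene",[(255,136),(308,101),(306,158),(258,192),(208,188),(318,257),(364,175),(262,140)]),("side",[(306,96),(399,115),(395,192),(307,166),(253,197),(347,236),(429,178),(340,150)])):
    f=dict(np.load(n+"0.npz"));P=cloud(f)
    for u,v in cs: print(n,u,v,P[v,u].round(3),f["color"][v,u])
    C=f["color"].astype(int); 
    g=(abs(C[...,0]-C[...,2])<15)&(abs(C[...,0]-C[...,1])<12)&(P[...,2]>.13)&(P[...,2]<.31)&(P[...,0]>.3)&(P[...,0]<.9)&(P[...,1]>-.35)&(P[...,1]<.3)
    m,l,s,_=cv2.connectedComponentsWithStats(g.astype(np.uint8)); 
    k=1+np.argmax(s[1:,4]); Q=P[l==k]; print(s[k]); 
    Q=Q[np.isfinite(Q).all(1)]
    c=Q.mean(0);
    for _ in range(3):
        c=Q.mean(0);nv=np.linalg.svd(Q-c,full_matrices=False)[2][2];e=abs((Q-c)@nv);Q=Q[e<.006]
    print("plane c",c,"n",nv,Q.min(0),Q.max(0))
    b=(C[...,0]>C[...,2]+60)&(P[...,0]>.3)&(P[...,2]>.02)&(P[...,2]<.2)&(P[...,0]<.9)
    m,l,s,_=cv2.connectedComponentsWithStats(b.astype(np.uint8))
    for k in range(1,m):
        if s[k,4]>60:
            q=P[l==k];print("blue",s[k],np.nanpercentile(q,[2,98],axis=0).round(3).tolist())
    # crate rim: black points z~.11
    bl=(C.max(-1)<50)&(abs(P[...,2]-.108)<.006)&(P[...,0]>.3)&(P[...,0]<.95)&(abs(P[...,1])<.5)
    q=P[bl][:,:2].astype(np.float32); print("rim",len(q),cv2.minAreaRect(q))
    np.save(n+"rim.npy",q)
E
```

```text
scene 255 136 [0.671 0.012 0.293] [142 145 151]
scene 308 101 [0.458 0.036 0.276] [123 122 126]
scene 306 158 [0.455 0.029 0.105] [49 51 57]
scene 258 192 [0.67  0.006 0.142] [123 123 125]
scene 208 188 [ 0.666 -0.138  0.103] [37 47 61]
scene 318 257 [0.704 0.17  0.031] [55 59 69]
scene 364 175 [0.471 0.197 0.112] [70 79 96]
scene 262 140 [0.647 0.013 0.269] [125 125 133]
[ 250   93   61  106 3440]
plane c [0.57930537 0.01938184 0.21980874] n [ 0.11884298  0.99166656 -0.04973702] [ 0.45079339 -0.00237904  0.13004372] [0.68298157 0.03944901 0.29636622]
blue [ 273  169   52   53 1388] [[0.477, 0.024, 0.026], [0.655, 0.1, 0.092]]
rim 91 ((0.5932195782661438, 0.010156244039535522), (0.26894259452819824, 0.24151696264743805), 11.54878044128418)
side 306 96 [0.673 0.012 0.281] [110 111 107]
side 399 115 [0.453 0.038 0.29 ] [113 114 111]
side 395 192 [0.449 0.026 0.125] [76 77 75]
side 307 166 [0.673 0.004 0.117] [107 106 103]
side 253 197 [0.695 0.173 0.107] [38 37 39]
side 347 236 [0.466 0.195 0.105] [29 28 29]
side 429 178 [ 0.427 -0.119  0.103] [33 40 47]
side 340 150 [0.583 0.018 0.182] [106 106 103]
[ 303   88  100  103 7261]
plane c [0.55695815 0.02182532 0.21699784] n [ 0.11620507  0.99193191 -0.0506701 ] [0.44663263 0.00069342 0.13000097] [0.68451495 0.04170863 0.29596599]
blue [297 184  33  25 594] [[0.589, 0.022, 0.06], [0.656, 0.091, 0.092]]
blue [340 199  35  23 573] [[0.48, 0.034, 0.057], [0.544, 0.103, 0.091]]
blue [299 207  27  16 207] [[0.592, 0.056, 0.025], [0.636, 0.091, 0.064]]
rim 1404 ((0.5652103424072266, 0.023918181657791138), (0.33227303624153137, 0.24086301028728485), 83.13737487792969)
```

Both views agree. The lid plane normal is about (0.117, 0.992, -0.05), so the lid angle is about 1.62, and the hinge is near (0.563, 0.011, 0.11). 

My plan is to close the gripper and tilt the tool 45°, pointing towards crate +y and down. Then I hook over the lid top, drag it past 1.3 rad, back off over the top and catch it from the free-edge side.

```bash
cat >> h.py <<'E'
from scipy.spatial.transform import Rotation as Ro
ey=np.array([.117,.992,0]);ey/=np.linalg.norm(ey);ex=np.array([ey[1],-ey[0],0]);ez=np.array([0,0,1.])
Hh=np.array([.563,.011,.11]);C=np.stack([ex,ey,ez],1)
def rt(tilt):
    t=np.cos(tilt)*ey-np.sin(tilt)*ez
    return np.stack([ex,np.cross(t,ex),t],1)
def st(target=None,tilt=np.pi/4):
    from bench import r
    o=r.get_obs();R=Ro.from_rotvec(o["orientation"]).as_matrix();p=o["tcp_pos"]
    print("t",round(o["clock"],2),"crate xvw mm",((C.T@(p-Hh))*1000).round(1),"rot err tool",Ro.from_matrix(R.T@rt(tilt)).as_rotvec().round(3),"F",o["contact_force"].round(1),"q",o["joints"].round(2),"grip",round(o["grip_width"],3))
    if target is not None:
        d=Hh+C@(np.array(target)/1000)-p;print("tool shift mm",(R.T@d*1000).round(1))
    return o,R
E
python3 -c "from h import *;st((0,-200,330))"
```

```text
t 0.15 crate xvw mm [-233.7 -668.5  120.5] rot err tool [0.767 0.197 0.475] F [-0.4 -0.7 -0.4] q [ 1.08  0.48  0.02  1.56 -0.01  1.11 -0.08] grip 0.085
tool shift mm [ 430.  -298.8 -209.1]
```

Request:
play_rows([
  [0,-20,-40,0.1,0,0.1,255],
  [0,-20,-40,0.1,0,0.1,255],
  [0,-20,-40,0.1,0,0.1,255],
])

```text
clock: 0.45
tcp_pos: [0.2379, -0.5742, 0.3526]
orientation: [-2.821, -0.104, 0.094]
contact_force: [0.8, -1.6, -0.5]
grip_width: 0.044
```

```bash
python3 -c "from h import *;st((0,-200,330))"
```

```text
t 0.45 crate xvw mm [-254.3 -619.3  242.6] rot err tool [0.469 0.151 0.143] F [ 0.8 -1.6 -0.5] q [ 1.05  0.5   0.09  1.29 -0.1   1.67 -0.35] grip 0.044
tool shift mm [ 327.2 -375.3   13.7]
```

Request:
play_rows([
  [32,-36,0,0.1,0.03,0.03,255],
  [32,-36,0,0.1,0.03,0.03,255],
  [32,-36,0,0.1,0.03,0.03,255],
  [32,-36,0,0.1,0.03,0.03,255],
])

```text
clock: 0.85
tcp_pos: [0.3477, -0.4623, 0.3991]
orientation: [-2.477, 0.091, 0.002]
contact_force: [-0.3, -0.8, -2.4]
grip_width: 0.0
```

```bash
python3 -c "from h import *;st((0,-150,330))"
```

```text
t 0.85 crate xvw mm [-158.3 -495.3  289.1] rot err tool [0.124 0.053 0.023] F [-0.3 -0.8 -2.4] q [ 1.11  0.55 -0.16  1.22 -0.32  1.91 -0.72] grip 0.0
tool shift mm [ 175.  -293.2  171.4]
```

Request:
play_rows([
  [30,-35,20,0.02,0.01,0.0,255],
  [30,-35,20,0.02,0.01,0,255],
  [30,-35,20,0.02,0.01,0,255],
  [30,-35,20,0.02,0.01,0,255],
])

```text
clock: 1.25
tcp_pos: [0.4761, -0.3194, 0.4219]
orientation: [-2.388, 0.128, -0.053]
contact_force: [0.6, 0.3, 0.1]
grip_width: -0.0002
```

```bash
python3 -c "from h import *;st((0,-150,330))"
```

```text
t 1.25 crate xvw mm [ -47.6 -338.3  311.9] rot err tool [0.034 0.006 0.008] F [0.6 0.3 0.1] q [ 0.95  0.48 -0.24  1.33 -0.5   1.78 -0.97] grip -0.0
tool shift mm [  49.4 -149.6  115. ]
```

Request:
play_rows([
  [6,33,45,0.01,0,0,255],
  [6,33,45,0.01,0,0,255],
  [6,33,45,0.01,0,0,255],
  [6,33,45,0.01,0,0,255],
])

```text
clock: 1.65
tcp_pos: [0.5104, -0.2896, 0.2262]
orientation: [-2.357, 0.104, -0.071]
contact_force: [-0.0, -0.8, -0.6]
grip_width: 0.0001
```

```bash
python3 -c "from h import *;st((0,-200,0))"
```

```text
t 1.65 crate xvw mm [ -17.  -304.7  116.2] rot err tool [ 0.001 -0.     0.029] F [-0.  -0.8 -0.6] q [ 0.91  0.64 -0.27  1.53 -0.5   1.45 -0.82] grip 0.0
tool shift mm [ 16.8   8.3 156.2]
```

Request:
play_rows([
  [4,2,38,0,0,0.007,255],
  [4,2,38,0,0,0.007,255],
  [4,2,38,0,0,0.007,255],
  [4,2,38,0,0,0.007,255],
  [0,0,0,0,0,0,255],
])

```text
clock: 2.15
tcp_pos: [0.5341, -0.1838, 0.0994]
orientation: [-2.347, 0.145, -0.041]
contact_force: [-0.2, 0.9, 0.7]
grip_width: 0.0001
```

Run:
```python
from h import *
from bench import r,grab_frame
st((0,-200,0))
for n in("side","scene"):
    f=grab_frame(n);cv2.imwrite(f"pics/{n}1.png",f["color"])
```

```text
t 2.15 crate xvw mm [  -5.8 -196.9  -10.6] rot err tool [-0.005  0.01  -0.01 ] F [-0.2  0.9  0.7] q [ 0.81  0.74 -0.31  1.72 -0.55  1.14 -0.81] grip 0.0
tool shift mm [ 5.7 -5.4 -9.7]
```

View pics/scene1.png

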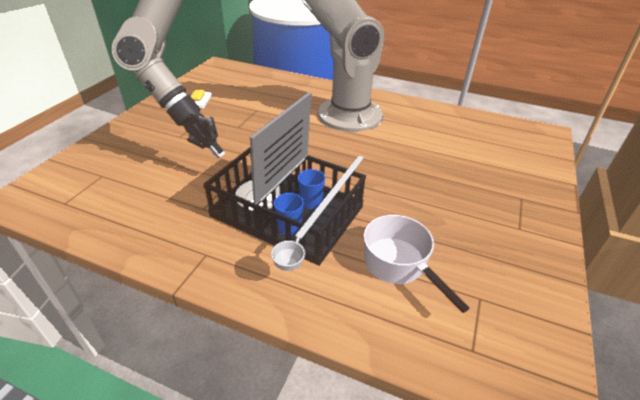

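The scene view shows the fingertip at about (222,155), just outside the end wall, so the lowering pose is reachable. Next I go up and over the lid.

Request:
play_rows([
  [0,-37,-46,0,0,0,255],
  [0,-37,-46,0,0,0,255],
  [0,-37,-46,0,0,0,255],
  [0,-37,-46,0,0,0,255],
  [0,-37,-46,0,0,0,255],
])

```text
clock: 2.75
tcp_pos: [0.5321, -0.2226, 0.3542]
orientation: [-2.354, 0.163, -0.046]
contact_force: [1.4, -1.1, 0.1]
grip_width: 0.0004
```

```bash
python3 -c "from h import *;st((0,70,270))"
```

```text
t 2.75 crate xvw mm [  -3.3 -235.6  244.2] rot err tool [ 0.003  0.001 -0.021] F [ 1.4 -1.1  0.1] q [ 0.84  0.48 -0.29  1.5  -0.56  1.56 -1.04] grip 0.0
tool shift mm [  -1.4 -235.   197.1]
```

Request:
play_rows([
  [0,-37,31,0,0,0,255],
  [0,-37,31,0,0,-0.01,255],
  [0,-37,31,0,0,-0.01,255],
  [0,-37,31,0,0,0,255],
  [0,-37,31,0,0,0,255],
])

```text
clock: 3.25
tcp_pos: [0.5701, 0.0023, 0.3879]
orientation: [-2.376, 0.163, -0.102]
contact_force: [1.0, 0.7, -0.0]
grip_width: -0.0007
```

```bash
python3 -c "from h import *;st((0,70,270))"
```

```text
t 3.25 crate xvw mm [  8.1  -7.8 277.9] rot err tool [ 0.023 -0.04  -0.003] F [ 1.   0.7 -0. ] q [ 0.62  0.29 -0.42  1.7  -0.68  1.29 -1.26] grip -0.001
tool shift mm [-10.6 -50.8  59.1]
```

Request:
play_rows([
  [-3,-22,22,0.006,-0.012,0,255],
  [-3,-20,22,0.006,-0.012,0,255],
  [-3,-10,16,0.006,-0.01,0,255],
  [0,0,0,0,0,0,255],
])

```text
clock: 3.65
tcp_pos: [0.5726, 0.0884, 0.3885]
orientation: [-2.361, 0.132, -0.075]
contact_force: [0.1, -0.4, -0.6]
grip_width: 0.0002
```

```bash
python3 -c "from h import *;st((0,65,181))"
```

```text
t 3.65 crate xvw mm [  0.5  78.  278.5] rot err tool [ 0.007 -0.011  0.01 ] F [ 0.1 -0.4 -0.6] q [ 0.53  0.27 -0.47  1.73 -0.71  1.21 -1.34] grip 0.0
tool shift mm [-1.9 77.6 60.3]
```

Request:
play_rows([
  [0,22,16,0,0,0,255],
  [0,22,16,0,0,0,255],
  [0,22,16,0,0,0,255],
  [0,15,12,0,0,0,255],
  [0,0,0,0,0,0,255],
])

```text
clock: 4.15
tcp_pos: [0.5764, 0.0606, 0.288]
orientation: [-2.366, 0.145, -0.092]
contact_force: [-0.6, 0.2, -1.1]
grip_width: -0.0001
```

Run:
```python
from h import *
from bench import r,grab_frame
st((0,37,178))
for n in("side","scene"):
    f=grab_frame(n);cv2.imwrite(f"pics/{n}2.png",f["color"])
```

```text
t 4.15 crate xvw mm [  7.5  50.9 178. ] rot err tool [ 0.013 -0.027  0.007] F [-0.6  0.2 -1.1] q [ 0.55  0.37 -0.46  1.83 -0.71  1.06 -1.18] grip -0.0
tool shift mm [-7.3  9.9 -9.9]
```

View pics/side2.png

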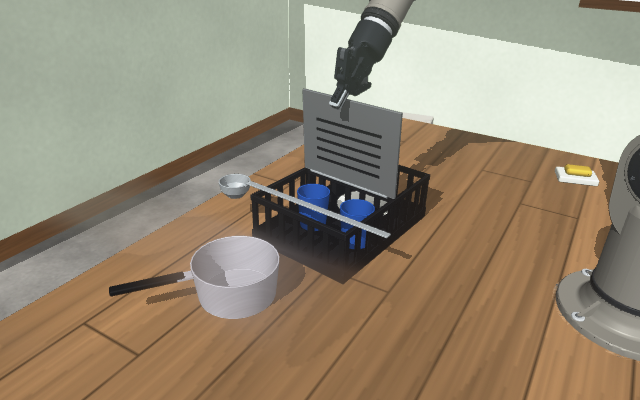

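The fingertip at about (335,103) is hooked behind the lid's top edge, and the lid is still upright. I'll start dragging slowly.

Request:
play_rows([
  [-1,7,-7,0.003,-0.005,0,255],
  [-1,7,-7,0.003,-0.005,0,255],
  [-1,7,-7,0.003,-0.005,0,255],
  [-1,7,-7,0,-0.005,0,255],
])

```text
clock: 4.65
tcp_pos: [0.5699, 0.0217, 0.2959]
orientation: [-2.356, 0.124, -0.078]
contact_force: [-0.0, 1.4, 0.2]
grip_width: -0.0003
```

```bash
cat >> h.py <<'E'
def lid():
    from bench import grab_frame
    out=[]
    for n in ("scene","side"):
        f=grab_frame(n);P=cloud(f);K=f["color"].astype(int)
        Q=(P-Hh)@C
        m=(abs(K[...,0]-K[...,2])<15)&(abs(K[...,0]-K[...,1])<12)&(K.min(-1)>70)
        # far/near side strips of the panel, away from the tool
        g=m&(abs(Q[...,0])<.113)&(abs(Q[...,0]+.0)>.05)&(Q[...,2]>.012)&(np.hypot(Q[...,1],Q[...,2])<.2)&(Q[...,1]<.06)&(np.hypot(Q[...,1],Q[...,2])>.03)
        q=Q[g]
        if len(q)<80: out.append(None);continue
        a=np.arctan2(q[:,2],-q[:,1]); out.append((round(float(np.median(a)),2),len(q)))
    print("lid angle (face, ~0.04 bias)",out)
E
python3 -c "
from h import *
st();lid()"
```

```text
t 4.65 crate xvw mm [  5.6  11.5 185.9] rot err tool [ 0.002 -0.011  0.017] F [-0.   1.4  0.2] q [ 0.61  0.39 -0.44  1.8  -0.69  1.15 -1.14] grip -0.0
lid angle (face, ~0.04 bias) [(1.55, 1925), (1.53, 3496)]
```

Request:
play_rows([
  [0,7,-5,0,0,0.003,255],
  [0,7,-5,0,0,0.003,255],
  [0,7,-5,0,0,0.003,255],
  [0,7,-5,0,0,0,255],
])

```text
clock: 5.15
tcp_pos: [0.566, -0.0139, 0.291]
orientation: [-2.355, 0.134, -0.074]
contact_force: [-0.0, 1.3, 0.0]
grip_width: -0.0002
```

```bash
python3 -c "
from h import *
st();lid()"
```

```text
t 5.15 crate xvw mm [  5.9 -24.4 181. ] rot err tool [ 0.001 -0.011  0.008] F [-0.   1.3  0. ] q [ 0.65  0.4  -0.42  1.78 -0.67  1.19 -1.11] grip -0.0
lid angle (face, ~0.04 bias) [(1.35, 2235), (1.34, 3591)]
```

Request:
play_rows([
  [0,8,-5,0,0,0,255],
  [0,8,-5,0,0,0,255],
  [0,-35,-15,0,0,0,255],
  [0,-30,-35,0,0,0,255],
])

```text
clock: 5.65
tcp_pos: [0.5609, -0.025, 0.3611]
orientation: [-2.353, 0.145, -0.059]
contact_force: [0.4, -1.7, 0.5]
grip_width: 0.0003
```

```bash
python3 -c "
from h import *
st((0,-180,240));lid()"
```

```text
t 5.65 crate xvw mm [  2.2 -36.  251.1] rot err tool [ 0.001 -0.003 -0.005] F [ 0.4 -1.7  0.5] q [ 0.66  0.34 -0.41  1.7  -0.67  1.32 -1.19] grip 0.0
tool shift mm [ -1.3 109.7 -93.9]
lid angle (face, ~0.04 bias) [(1.21, 2418), (1.2, 3570)]
```

Request:
play_rows([
  [0,35,-35,0,0,0,255],
  [0,35,-35,0,0,0,255],
  [0,45,-20,0,0,0,255],
  [0,48,0,0,0,0,255],
])

```text
clock: 6.15
tcp_pos: [0.5442, -0.2071, 0.3204]
orientation: [-2.365, 0.126, -0.086]
contact_force: [0.4, -1.1, -0.3]
grip_width: -0.0001
```

```bash
python3 -c "
from h import *
st((0,-155,85));lid()"
```

```text
t 6.15 crate xvw mm [   6.8 -218.8  210.4] rot err tool [ 0.011 -0.017  0.018] F [ 0.4 -1.1 -0.3] q [ 0.83  0.49 -0.31  1.55 -0.56  1.47 -0.99] grip -0.0
tool shift mm [ -9.9  42.  134.1]
lid angle (face, ~0.04 bias) [(1.13, 2471), (1.12, 3522)]
```

Request:
play_rows([
  [-2,18,45,0,-0.005,0.005,255],
  [-2,16,46,0,-0.005,0.005,255],
  [-2,0,40,0,0,0,255],
])

```text
clock: 6.55
tcp_pos: [0.5463, -0.1501, 0.1959]
orientation: [-2.368, 0.158, -0.07]
contact_force: [0.2, 1.1, -0.1]
grip_width: 0.0
```

```bash
python3 -c "
from h import *
st((0,-140,88));lid()"
```

```text
t 6.55 crate xvw mm [   2.3 -161.9   85.9] rot err tool [ 0.016 -0.016 -0.009] F [ 0.2  1.1 -0.1] q [ 0.77  0.57 -0.33  1.74 -0.59  1.2  -0.92] grip 0.0
tool shift mm [ -2.7 -17.2  13.7]
lid angle (face, ~0.04 bias) [(1.04, 2536), (1.02, 3443)]
```

Request:
play_rows([
  [-1,-14,12,0.01,-0.01,0,255],
  [0,-2,1,0,0,0,255],
])

```text
clock: 6.85
tcp_pos: [0.5461, -0.1219, 0.1973]
orientation: [-2.35, 0.144, -0.047]
contact_force: [0.4, 0.6, 0.9]
grip_width: 0.0
```

```bash
python3 -c "
from h import *
st((0,-140,88));lid()"
```

```text
t 6.85 crate xvw mm [  -1.2 -133.9   87.3] rot err tool [-0.002  0.006 -0.008] F [0.4 0.6 0.9] q [ 0.75  0.57 -0.35  1.76 -0.6   1.2  -0.94] grip 0.0
tool shift mm [ 1.2  3.8 -4.8]
lid angle (face, ~0.04 bias) [(0.95, 2549), (0.92, 3313)]
```

Request:
play_rows([
  [0,0,0,0,0,0,255],
  [0,0,0,0,0,0,255],
  [0,0,0,0,0,0,255],
])

```text
clock: 7.25
tcp_pos: [0.5477, -0.1279, 0.1992]
orientation: [-2.357, 0.149, -0.057]
contact_force: [-0.2, -0.1, 0.3]
grip_width: -0.0004
```

```bash
python3 -c "
from h import *
st((0,-140,88));lid()"
```

```text
t 7.25 crate xvw mm [   1.  -139.7   89.2] rot err tool [ 0.005 -0.003 -0.008] F [-0.2 -0.1  0.3] q [ 0.75  0.57 -0.34  1.75 -0.6   1.2  -0.94] grip -0.0
tool shift mm [-1.   1.   0.6]
lid angle (face, ~0.04 bias) [(0.78, 2555), (0.75, 3015)]
```

Request:
play_rows([
  [0,0,0,0,0,0,255],
  [0,0,0,0,0,0,255],
  [0,0,0,0,0,0,255],
])

```text
clock: 7.65
tcp_pos: [0.5474, -0.1286, 0.1985]
orientation: [-2.358, 0.151, -0.057]
contact_force: [0.7, -0.3, -1.4]
grip_width: 0.0
```

```bash
python3 -c "
from h import *
st((0,-140,88));lid()"
```

```text
t 7.65 crate xvw mm [   0.9 -140.5   88.5] rot err tool [ 0.005 -0.003 -0.009] F [ 0.7 -0.3 -1.4] q [ 0.75  0.57 -0.34  1.75 -0.6   1.2  -0.94] grip 0.0
tool shift mm [-0.9  0.   0.7]
lid angle (face, ~0.04 bias) [(0.73, 2526), (0.73, 2957)]
```

Request:
play_rows([
  [0,0,0,0,0,0,255],
  [0,0,0,0,0,0,255],
])

```text
clock: 7.95
tcp_pos: [0.5474, -0.1287, 0.1985]
orientation: [-2.358, 0.151, -0.057]
contact_force: [0.2, -1.0, -0.8]
grip_width: -0.0001
```

Run:
```python
from h import *
from bench import r,grab_frame
st((0,-177,-28));lid()
f=grab_frame("side");cv2.imwrite(f"pics/side3.png",f["color"])
```

```text
t 7.95 crate xvw mm [   0.9 -140.5   88.5] rot err tool [ 0.006 -0.003 -0.009] F [ 0.2 -1.  -0.8] q [ 0.75  0.57 -0.34  1.75 -0.6   1.2  -0.94] grip -0.0
tool shift mm [-1.000e-01  1.078e+02  5.720e+01]
lid angle (face, ~0.04 bias) [(0.73, 2526), (0.73, 2975)]
```

View pics/side3.png

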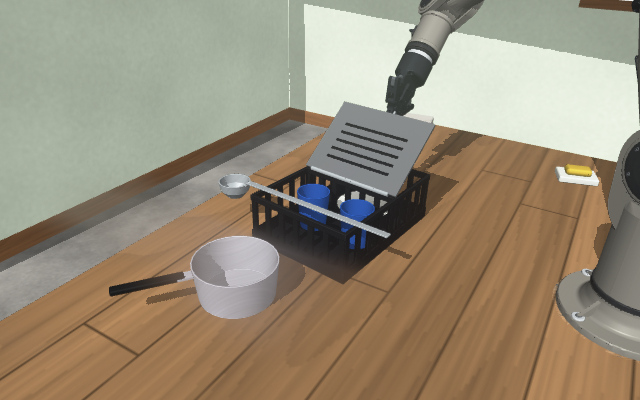

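The lid is caught, resting still on the finger at about 0.70 rad, with its edge at about (392,112). I'll lower it slowly.

Request:
play_rows([
  [0,4,1.5,0,0,0,255],
  [0,4,1.5,0,0,0,255],
  [0,4,1.5,0,0,0,255],
  [0,4,1.5,0,0,0,255],
  [0,4,1.5,0,0,0,255],
])

```text
clock: 8.6
tcp_pos: [0.5463, -0.1385, 0.178]
orientation: [-2.358, 0.15, -0.058]
contact_force: [0.1, -0.6, -0.2]
grip_width: 0.0
```

```bash
python3 -c "
from h import *
st((0,-177,-28));lid()"
```

```text
t 8.6 crate xvw mm [   1.  -150.4   68. ] rot err tool [ 0.006 -0.004 -0.008] F [ 0.1 -0.6 -0.2] q [ 0.76  0.6  -0.34  1.75 -0.59  1.18 -0.91] grip 0.0
tool shift mm [-0.4 86.4 49.5]
lid angle (face, ~0.04 bias) [(0.62, 2440), (0.61, 2721)]
```

Request:
play_rows([
  [0,4,2,0,0,0,255],
  [0,4,2,0,0,0,255],
  [0,4,2,0,0,0,255],
  [0,4,2,0,0,0,255],
  [0,4,2,0,0,0,255],
])

```text
clock: 9.2
tcp_pos: [0.5453, -0.1465, 0.1551]
orientation: [-2.358, 0.151, -0.058]
contact_force: [1.0, -1.6, -0.0]
grip_width: 0.0004
```

Request:
play_rows([
  [0,4,2,0,0,0,255],
  [0,4,2,0,0,0,255],
  [0,4,2,0,0,0,255],
  [0,4,2,0,0,0,255],
  [0,4,2,0,0,0,255],
])

```text
clock: 9.7
tcp_pos: [0.5443, -0.1548, 0.1318]
orientation: [-2.359, 0.152, -0.058]
contact_force: [0.5, -1.8, -1.6]
grip_width: -0.0003
```

```bash
python3 -c "
from h import *
st((0,-177,-28));lid()"
```

```text
t 9.7 crate xvw mm [   0.9 -166.8   21.8] rot err tool [ 0.007 -0.005 -0.009] F [ 0.5 -1.8 -1.6] q [ 0.78  0.67 -0.33  1.75 -0.58  1.13 -0.86] grip -0.0
tool shift mm [-0.6 42.3 28.3]
lid angle (face, ~0.04 bias) [(0.37, 2196), (0.36, 2124)]
```

Request:
play_rows([
  [0,3.5,1.5,0,0,0,255],
  [0,3.5,1.5,0,0,0,255],
  [0,3.5,1.5,0,0,0,255],
  [0,3.5,1.5,0,0,0,255],
  [0,3.5,1.5,0,0,0,255],
])

```text
clock: 10.3
tcp_pos: [0.5431, -0.1609, 0.1131]
orientation: [-2.357, 0.15, -0.057]
contact_force: [0.5, 0.0, -1.0]
grip_width: 0.0001
```

Request:
play_rows([
  [0,3.5,1.5,0,0,0,255],
  [0,3.5,1.5,0,0,0,255],
  [0,3,1,0,0,0,255],
  [0,3,1,0,0,0,255],
  [0,3,1,0,0,0,255],
])

```text
clock: 10.8
tcp_pos: [0.542, -0.1685, 0.0959]
orientation: [-2.357, 0.15, -0.056]
contact_force: [0.1, 0.2, -1.1]
grip_width: 0.0
```

Run:
```python
from h import *
from bench import grab_frame
st((0,-177,-28));lid()
f=grab_frame("side");cv2.imwrite(f"pics/side4.png",f["color"])
P=(cloud(f)-Hh)@C
for u,v in((360,170),(380,150),(390,140),(400,130)):print(u,v,P[v,u].round(3),f["color"][v,u])
```

```text
t 10.8 crate xvw mm [ 1.000e-01 -1.808e+02 -1.410e+01] rot err tool [ 0.005 -0.003 -0.009] F [ 0.1  0.2 -1.1] q [ 0.79  0.73 -0.32  1.74 -0.57  1.1  -0.82] grip 0.0
tool shift mm [-0.1  7.1 12.5]
lid angle (face, ~0.04 bias) [(0.14, 1539), (0.12, 1124)]
360 170 [ 0.001 -0.046  0.011] [61 60 60]
380 150 [ 0.02  -0.159  0.018] [120 120 117]
390 140 [ 0.196 -0.523 -0.113] [ 90 127 164]
400 130 [-0.008 -0.195  0.065] [60 61 58]
```

View pics/side4.png

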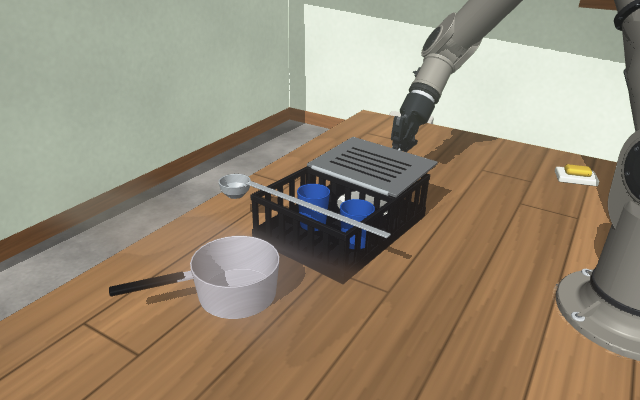

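The lid is nearly level, at about 0.06 rad. I'll keep lowering even more slowly.

Request:
play_rows([
  [0,2,0.7,0,0,0,255],
  [0,2,0.7,0,0,0,255],
  [0,2,0.7,0,0,0,255],
  [0,2,0.7,0,0,0,255],
  [0,2,0.7,0,0,0,255],
])

```text
clock: 11.45
tcp_pos: [0.5416, -0.1733, 0.0864]
orientation: [-2.357, 0.149, -0.057]
contact_force: [-0.0, -0.0, -0.4]
grip_width: -0.0
```

Request:
play_rows([
  [0,2,0.5,0,0,0,255],
  [0,2,0.5,0,0,0,255],
  [0,2,0.5,0,0,0,255],
  [0,2,0.5,0,0,0,255],
  [0,2,0.5,0,0,0,255],
])

```text
clock: 11.95
tcp_pos: [0.5412, -0.1786, 0.0773]
orientation: [-2.356, 0.149, -0.057]
contact_force: [0.1, -0.5, 0.4]
grip_width: -0.0001
```

```bash
cat >> h.py <<'E'
def top():
    from bench import grab_frame
    for n in ("scene","side"):
        f=grab_frame(n);cv2.imwrite(f"pics/{n}_top.png",f["color"]);K=f["color"].astype(int);Q=(cloud(f)-Hh)@C
        g=(abs(K[...,0]-K[...,2])<15)&(K.min(-1)>75)&(abs(Q[...,0])<.11)&(abs(Q[...,2])<.035)&(Q[...,1]<-.015)&(Q[...,1]>-.18)
        q=Q[g];p=np.polyfit(q[:,1],q[:,2],1)
        for _ in range(3):
            e=abs(q[:,2]-np.polyval(p,q[:,1]));q=q[e<.005];p=np.polyfit(q[:,1],q[:,2],1)
        print(n,len(q),"lid slope angle",round(-p[0],3),"w at hinge",round(p[1],4))
E
python3 -c "
from h import *
st();top()"
```

```text
t 11.95 crate xvw mm [   0.5 -190.8  -32.7] rot err tool [ 0.004 -0.003 -0.007] F [ 0.1 -0.5  0.4] q [ 0.8   0.76 -0.31  1.73 -0.56  1.09 -0.8 ] grip -0.0
scene 3266 lid slope angle -0.001 w at hinge 0.0089
side 2401 lid slope angle 0.001 w at hinge 0.008
```

The lid is shut, with its slope within 0.001 rad of zero. I'll back the finger away from under the edge.

Request:
play_rows([
  [0,10,-8,0,0,0,255],
  [0,14,-16,0,0,0,255],
  [0,10,-30,0,0,0,255],
  [0,0,-40,0,0,0,255],
  [0,0,-30,0,0,0,255],
])

```text
clock: 12.55
tcp_pos: [0.5248, -0.2913, 0.1401]
orientation: [-2.351, 0.146, -0.047]
contact_force: [0.5, 0.5, -0.5]
grip_width: -0.0002
```

Request:
play_rows([
  [0,0,-20,0,0,0,255],
  [0,0,0,0,0,0,255],
  [0,0,0,0,0,0,255],
])

```text
clock: 12.85
tcp_pos: [0.5224, -0.3134, 0.1563]
orientation: [-2.358, 0.153, -0.054]
contact_force: [0.1, 0.5, -0.2]
grip_width: 0.0001
```

Run:
```python
from h import *
st();top()
a=cv2.imread("pics/side0.png").astype(int);b=cv2.imread("pics/side_top.png").astype(int)
d=abs(a-b).max(-1)>40
print("changed px: pan",d[235:320,105:285].sum(),"ladle/cups",d[180:240,215:300].sum())
```

```text
t 12.85 crate xvw mm [  -2.4 -326.9   46.3] rot err tool [ 0.006 -0.002 -0.011] F [ 0.1  0.5 -0.2] q [ 0.9   0.75 -0.24  1.5  -0.48  1.39 -0.81] grip 0.0
scene 3254 lid slope angle -0.0 w at hinge 0.0088
side 2401 lid slope angle 0.001 w at hinge 0.008
changed px: pan 0 ladle/cups 1
```

View pics/side_top.png

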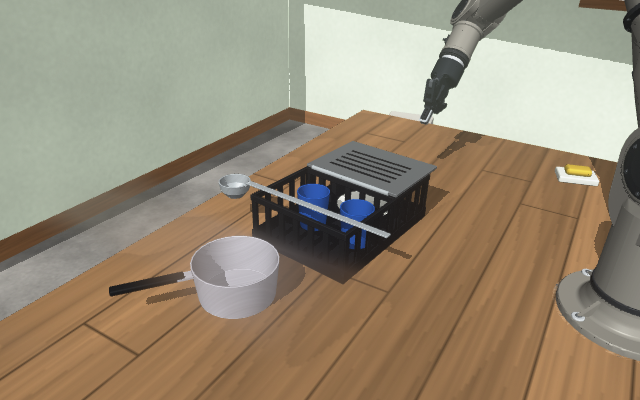

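The lid lies flat, with its free edge at about (400,155). The gripper is clear at (428,118), and the cups, ladle and pan look unchanged.

```bash
python3 -c "
from bench import r
print(r.hand_in())"
```

```text
the job is handed in; nothing more can be done
None
```

The lid is fully shut and the job is handed in, at about 12.9 s on the clock; the hand-in reported no verdict.

- **Tipping:** I hooked the closed fingertip over the lid's top edge from behind and dragged it to about 1.2 rad. I then lifted off, and it fell untouched from about 1.16 to 0.7 rad.
- **Catching and lowering:** The back of the finger caught it at about 0.70 rad, where it lay still. I lowered it to shut in about 4 s, averaging under 0.2 rad/s.
- **Force:** The wrist readings I took, between moves, stayed within about 2–3 N. I could not read the finger-to-lid force directly.
- **Last checks:** Both cameras put the lid's slope within 0.001 rad of level, and the gripper is about 14 cm clear of its edge. In the side view, the saucepan area had no changed pixels and the part I compared around the ladle and one cup had one. I judged the other cup by eye. No check failed or disagreed.

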